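# Slide the die pan under the button press and hold the plunger down

## Robot

A 6-joint arm with a two-finger parallel gripper is mounted at the origin on the work surface. World frame = base frame: x ahead of the robot, y to its left, z up, the work surface at z = 0. Lengths are in mm, angles in degrees, forces in N, time in s.
With the tool pointing down it reaches from about 350 to 850 mm from the base axis. Payload 8.1 kg.
Tool frame: the origin (TCP) lies between the finger pads; the fingertips stand 11 mm ahead of it and the grasp point (between the pads) lies 8 mm behind it; z points along the fingers, y is the line along which they close (so a half turn about z gives the same grasp; the last joint's range is limited). The gripper opens to 85 mm and grips with 20 to 120 N. Pads are 22 mm wide; open, the fingers measure 114 mm over their backs; the gripper's body (76 mm by 85 mm) begins 54 mm behind the grasp point. The pads swing forward as they close: fully open they stand 13 mm farther back than shut.
Start: joints at [67.357, 7.471, 85.268, -0, 87.261, -4.893], TCP at [182.899, 571.448, 242.292] pointing down, gripper open.
Joint ranges: [-169.43, 169.43], [-51.17, 129.36], [1.28, 143.12], [-76.62, 256.62], [0, 156.53], [-152.29, 152.29]. Speed limits (degrees/s): [136.94, 136.94, 159.86, 180, 180, 180].

## Interface

Orientations are given as [roll, pitch, yaw] about the fixed x, y, z axes, in that order (R = Rz(yaw) Ry(pitch) Rx(roll)).
In Python, from bench import r, snapshot, get_calibration gives the robot as it stands.
- The arm moves only by the tool step_arm, never from a script. Its argument "rows" is a list of rows, each a list of 2 entries, a list of its own where there are three numbers: the shift along the tool's x, y, z in mm, then the turn about the tool's z in degrees. In form: [[[tx, ty, tz], yaw], ...]. A call has 1 to 12 rows; each row is the pose to reach, as a shift and turn from the pose commanded when the call began, along the tool's axes at that moment; what a row does not reach only later rows make up. A row lasts 1/10 s, in which the tool goes at most 50 mm and 8.59 degrees, less where a joint would pass 70% of its speed; a pose out of reach is approached as far as the arm can. A call with a gripper value outside its range is refused whole. "fingers" is the opening, from 0 (shut) to 1 (fully open), set as the call begins (left out, the last holds). The fingers move at their own pace and stop on an object; "squeeze" is the grip in N (left out, the last holds). Time passes only in rows, so rows that repeat a pose let the fingers close. It gives the time, the measured TCP pose, the force, the opening and the grip force at its end, in the units of the state.
- r.sense(): the state, without advancing time (a new reading comes with each control period).
- snapshot(name): name is "scene" or "top" or "wrist"; returns the picture (480x640x3 uint8, blue, green, red); there is no depth.
- get_calibration(name): a dict with "fovy" (degrees; the focal length in pixels is half the picture's height over the tangent of half this angle, whatever the lens; pixels are square), "cx", "cy" (the principal point, pixels), "eye" and "orientation" of the camera in the world. Camera axes: x right, y up, looking along -z (the intrinsics and any distortion apply to the point x, -y, -z); pixel columns grow to the right and rows downward; lengths in mm; the calibration is good to about 2 mm. A picture is of the moment at which its call begins: read the wrist's pose just before it. get_calibration takes no time and is no camera call; for the wrist camera it gives the pose at the moment of the call.
- r.hand_in(): hands the job in; it is judged then, once.
The state is a dict: "time": time; "joint_pos": joint angles; "qd": joint speeds; "joint_efforts": joint torques, N m; "tool_pos": TCP position; "tcp_rot": TCP orientation; "ft_force": force on the tool from outside, world axes, zero at the start; "wrist_torque": the same for the moment, N m; "finger_gap": finger opening in mm; "grip_force": force on a finger pad.
Only numpy, scipy, OpenCV 4.12 (cv2) and the standard library are available. Lean on these libraries where they do the work, as an engineer would, in place of code of your own. Each camera call takes 0.05 s, during which the arm holds its last target. There are 200 camera calls.

## Task

On the green covered-button press, slide the little aluminium die pan (with the blue button in it) along the bed, without lifting or tipping it, from its yellow parking patch to the red-ringed mark, centred under the plunger to within a few millimetres. Then push the red palm knob 20 mm down from its rest height (give or take 3 mm, where the green band on its stem goes into the collar; never close to the bottom of its travel) so that the foot presses on the blue button, and keep it there: the job finishes while the robot is still holding the knob down. Leave the spools, tape measure and shears where they are.

Things in the scene. Friction and masses are not known exactly. Their poses are not given: they have to be found in the camera images.
- press: Green bench press fixed to the table, turned up to 0.25 rad. Origin on the table below the plunger's axis; x points away from its open front (yaw 0: away from the robot), z up. Bed 300 mm (x -160 to +140) by 420 mm (y), top 16 mm above the table; yellow parking patches 130 mm left and right of the origin. A 45 x 50 mm column stands on the bed at x = 72 to 118 mm.
- ram_mark (a point): Centre of the red-ringed mark (ring radius about 40 mm) on the top of the bed, on the plunger's axis; the die pan's centre belongs here. Its axes are those of the press.
- plunger (a joint): Downward travel of the plunger in m: 0 = up at rest, 0.032 = bottomed; wanted 0.020. A spring pushes it back up when let go: about 2 to 3 N to start, growing 0.25 N per mm. With the pan below, the foot meets the button at 12 mm and its cushion spring adds about 2 N and then 0.5 N per mm: 20 mm takes about 13 N.
- plunger_top (a point): Centre of the flat top (40 mm across) of the red palm knob, moving with the plunger; 198 mm above the table at rest. Knob 48 mm across, 28 mm thick; 45 mm of steel stem shows between knob and collar at rest. Push it straight down from above. A green band round the stem, 22 to 28 mm below the knob, has its middle at the collar's top at 20 mm of travel.
- collar (a point): Centre of the top of the steel collar (36 mm across) that guides the plunger's stem, 125 mm above the table. It is the front end of an overhang 36 mm wide, 95 to 125 mm above the table, reaching forward from the column. Only the plunger rises higher; the space in front of the collar is open.
- foot: Round black rubber pressing foot, 30 mm across and 12 mm high, below the overhang on a cushion spring at the lower end of the plunger. Origin at the centre of its underside: 50 mm above the table at rest, 12 mm above the top of the blue button when the pan is under it.
- die_pan: Loose pan, 0.3 to 0.65 kg, like a tiny skillet: aluminium disc 68 mm across, 12 mm high, with a blue button (28 mm across, 10 mm high) fixed on its middle. A flat bar along its -x leads to a black upright grip. Origin at the centre of the disc's underside, resting on the bed; z up. Starts on the left or right patch, handle to the press's front within 0.35 rad.
- pan_grip (a point): Point on the centre line of the pan's black upright grip: 115 mm along the pan's -x from the disc's centre, 34 mm above the pan's underside (50 mm above the table). The grip is 30 mm (pan x) by 16 mm (pan y), its top 66 mm above the table: pinch it from above across the pan's y. Its foot slides on the bed with the pan.
- white_spool: Bystander: upright thread spool with off-white thread, 42 mm across, 46 mm high, on the other parking patch of the bed. Origin at the centre of its underside.
- red_spool: Bystander: upright spool of dark red thread, 44 mm across, 52 mm high, on the table left of the press. Origin at the centre of its underside.
- tape_case: Bystander: round brown tape-measure case, 60 mm across, 22 mm high, on the table left of the press. Origin at the centre of its underside.
- shears: Bystander: black dressmaker's shears, about 295 mm long, 95 mm wide and 13 mm high, lying on the table right of the press. Origin near the pivot at the underside; blades along its +x.
There are look-alikes about, which are no part of the job. What is shaped like the die_pan but orange is not meant.

How it is judged:
By the outcome, as a careful person would: the job done as asked, in the order asked, and still so for the second after the job is handed in, while the arm keeps its last pose, push and grip.
It also fails if it takes over 56 s, if anything falls off the work surface, if the arm or the gripper's body presses on something with over 40 N, if the wrist force passes 120 N, or if a joint passes its speed limit or range.

## Working session

There is one attempt and no reset: what is moved stays moved. The work goes in short steps, Python scripts to look and compute and a tool call to move; the robot and the scene stay as the last step left them, time stands still between calls to the robot, and variables do not carry over. Pictures are saved under pics/ and viewed, at most 10 in all, crops included, and the job is handed in when it is done.

Besides the shell and the picture viewer there is one more tool, called in YAML: its name, and indented under it one key for each argument. step_arm: Moves the arm, as the interface text tells. Its arguments: {"type":"object","properties":{"rows":{"type":"array"},"fingers":{"type":"number"},"squeeze":{"type":"number"}},"required":["rows"]}

```bash
mkdir -p pics; ls
python3 - <<'E'
from bench import r, snapshot, get_calibration
import cv2
for n in ("scene","top"):
    c=get_calibration(n); print(n,c)
    cv2.imwrite(f"pics/{n}0.png",snapshot(n))
s=r.sense(); print(s['time'],s['tool_pos'],s['tcp_rot'],s['ft_force'],s['finger_gap'])
E
```

```text
pics
scene {'fovy': 55.93437593819762, 'cx': 319.40036697750685, 'cy': 241.3510515719669, 'eye': array([943.33244592, 384.50193136, 783.09185146]), 'orientation': array([ 40.60774441,  -0.79867707, 131.8865867 ])}
top {'fovy': 52.87668814275108, 'cx': 319.1652031284202, 'cy': 242.9710527184233, 'eye': array([ 355.55954337,   24.84328629, 1059.46008307]), 'orientation': array([  9.58832084,  -0.60107573, -90.19636686])}
0.1 [182.69247406 571.00806104 241.34127276] [-1.79905091e+02 -1.06753087e-02  1.62251883e+02] [-0.66222185  0.51979729 -0.64217262] 85.71509230753287
```

View pics/scene0.png

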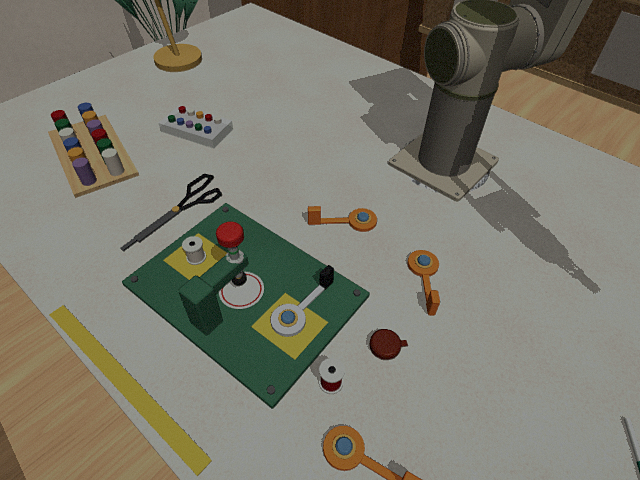

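View pics/top0.png

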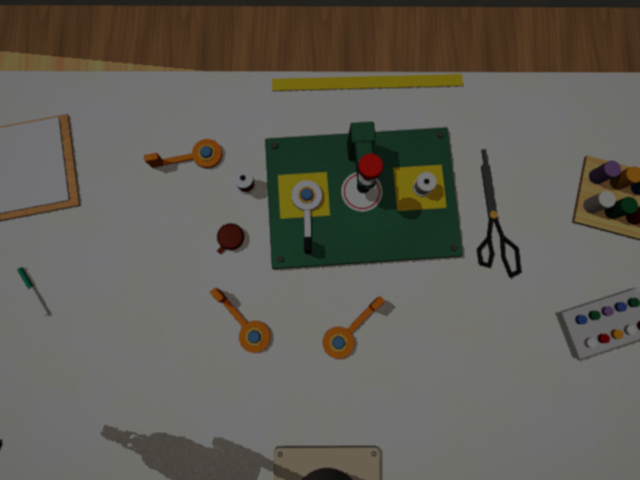

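The top view shows the pan's disc near (307,195) with its grip at (308,245). The ring is near (362,191), the knob at (370,165) and the white spool at (426,183). In the scene view these are the pan (288,318), grip (326,277), ring (241,290) and knob (230,233). Next I'll measure them.

```bash
cat > h.py <<'E'
from bench import r, snapshot, get_calibration
import cv2, numpy as np
from scipy.spatial.transform import Rotation as R
def cal(n):
    c=get_calibration(n); return c, R.from_euler('xyz',c['orientation'],degrees=True).as_matrix(), 240/np.tan(np.radians(c['fovy']/2))
def cast(n,px,z,C=None):
    c,M,f=C or cal(n); px=np.atleast_2d(np.asarray(px,float))
    d=np.c_[(px[:,0]-c['cx'])/f,-(px[:,1]-c['cy'])/f,-np.ones(len(px))]@M.T
    e=np.array(c['eye']); return e+d*((z-e[2])/d[:,2])[:,None]
def proj(n,P,C=None):
    c,M,f=C or cal(n); q=(np.atleast_2d(P)-c['eye'])@M
    return np.c_[c['cx']+f*q[:,0]/-q[:,2], c['cy']+f*q[:,1]/q[:,2]]
def blobs(img,lo,hi,box=None,amin=20):
    h=cv2.cvtColor(img,cv2.COLOR_BGR2HSV)
    lo=np.array(lo);hi=np.array(hi)
    m=cv2.inRange(h,lo,hi) if lo[0]<=hi[0] else cv2.inRange(h,lo,np.array([180,*hi[1:]]))|cv2.inRange(h,np.array([0,*lo[1:]]),hi)
    if box is not None:
        k=np.zeros_like(m);x0,y0,x1,y1=box;k[y0:y1,x0:x1]=255;m&=k
    n,l,s,c=cv2.connectedComponentsWithStats(m)
    return m,l,[(i,s[i,4],c[i]) for i in range(1,n) if s[i,4]>=amin]
E
python3 - <<'E'
from h import *
for n,bx in (("top",(260,115,470,275)),("scene",(110,195,375,410))):
    im=cv2.imread(f"pics/{n}0.png")
    for nm,lo,hi,z in (("blue",(95,70,30),(125,255,255),38),("yel",(22,140,60),(32,255,255),16),("red",(172,120,40),(6,255,255),16),("green",(60,80,10),(90,255,255),16),("black",(0,0,0),(180,255,22) ,50)):
        m,l,b=blobs(im,lo,hi,bx,25)
        for i,a,c in sorted(b,key=lambda t:-t[1])[:5]:
            p=np.argwhere(l==i)[:,::-1]
            x0=p.min(0);x1=p.max(0)
            hull=cv2.convexHull(p.astype(np.int32)); (ec,_,_)=cv2.minAreaRect(hull)
            print(n,nm,a,c.round(1),x0,x1,"rect",np.round(ec,1),"->",cast(n,c,z)[0].round(1),cast(n,ec,z)[0].round(1))
    x0,y0,x1,y1=bx
    cv2.imwrite(f"pics/{n}0c.png",cv2.resize(np.clip(im[y0:y1,x0:x1].astype(float)*(2 if n=='top' else 1),0,255).astype('uint8'),None,fx=3 if n=='top' else 2.7,fy=3 if n=='top' else 2.7,interpolation=cv2.INTER_CUBIC))
E
```

```text
top blue 93 [306.2 194. ] [301 189] [311 199] rect [306. 194.] -> [636.6  41.5  38. ] [636.6  41.9  38. ]
top yel 1638 [418.1 188.2] [394 165] [446 210] rect [419.7 187.4] -> [ 655.8 -208.8   16. ] [ 657.7 -212.5   16. ]
top yel 1338 [301.1 194.1] [278 172] [329 218] rect [303.3 194.8] -> [642.5  53.1  16. ] [640.7  48.4  16. ]
top red 489 [370.2 165.3] [358 153] [382 177] rect [370. 165.] -> [ 709.4 -102.4   16. ] [ 710.1 -102.    16. ]
top green 17263 [362.1 199.8] [266 122] [461 267] rect [362.1 192.3] -> [629.2 -82.8  16. ] [646.5 -83.1  16. ]
top green 26 [360.2 184.9] [358 182] [364 187] rect [361.  184.5] -> [663.5 -79.   16. ] [664.5 -80.9  16. ]
top black 156 [351.1 149.4] [348 133] [355 161] rect [351.5 147. ] -> [734.2 -57.1  50. ] [739.7 -58.1  50. ]
top black 121 [307.7 245.3] [304 238] [311 253] rect [307.5 245.5] -> [521.2  38.   50. ] [520.7  38.4  50. ]
top black 68 [363.8 187.9] [358 185] [373 191] rect [365.5 188. ] -> [646.8 -83.3  50. ] [646.6 -87.1  50. ]
scene blue 139 [287.5 316.7] [281 311] [294 323] rect [287.5 317. ] -> [642.   46.9  38. ] [642.4  47.3  38.
[... 871 characters left out ...]
 ] [680.  -71.4  16. ]
scene red 43 [372.8 342.6] [371 334] [374 351] rect [372.5 342.5] -> [565.3 194.5  16. ] [565.4 194.   16. ]
scene green 18287 [246.  303.1] [122 203] [368 407] rect [245.4 288. ] -> [666.4 -46.2  16. ] [642.8 -74.3  16. ]
scene black 190 [326.3 277.5] [319 265] [333 289] rect [326.5 276.5] -> [530.1  46.1  50. ] [528.   44.9  50. ]
scene black 109 [201.8 200.4] [184 195] [220 208] rect [201.5 199.5] -> [ 559.3 -310.2   50. ] [ 558. -313.   50.]
scene black 68 [239.2 280. ] [232 272] [245 284] rect [239.4 279.5] -> [651.4 -77.3  50. ] [650.4 -78.1  50. ]
scene black 55 [183.6 201.2] [178 195] [192 210] rect [184.3 200.9] -> [ 589.2 -338.7   50. ] [ 587.7 -338.1   50. ]
```

View pics/top0c.png

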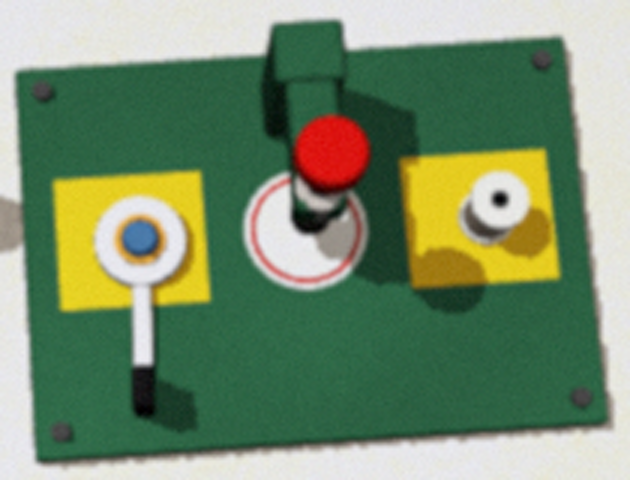

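```bash
cat >> h.py <<'E'
def rel(target,yaw=None):
    """shift in the tool's axes to a world TCP target, and turn about tool z to a world yaw"""
    s=r.sense(); M=R.from_euler('xyz',s['tcp_rot'],degrees=True).as_matrix()
    d=M.T@(np.array(target)-s['tool_pos']); t=None if yaw is None else (s['tcp_rot'][2]-yaw+180)%360-180
    return d.round(1),t
E
python3 - <<'E'
from h import *
s=r.sense();c,M,f=cal("wrist");T=R.from_euler('xyz',s['tcp_rot'],degrees=True).as_matrix()
print("cam in tool",(T.T@(c['eye']-s['tool_pos'])).round(1),"look in tool",(T.T@-M[:,2]).round(3),c['fovy'])
print("ring",cast("top",(362,191.3),16), "scene ring",cast("scene",(241,290),16))
print("knob",cast("top",(370,165),198),cast("scene",(229.5,230.5),198))
print(rel((510,-10,290),181.5), s['time'],s['joint_pos'].round(1))
E
```

```text
cam in tool [  74.3   -1.  -131.2] look in tool [-0.296  0.001  0.955] 70.67332168716258
ring [[648.76973069 -82.85685334  16.        ]] scene ring [[652.16192632 -77.2062843   16.        ]]
knob [[648.22965615 -79.91430595 198.        ]] [[651.46466861 -75.78296634 198.        ]]
(array([-488.8, -453.7,  -48. ]), np.float64(-19.248117355315145)) 0.1 [67.4  7.5 85.3  0.  87.3 -4.9]
```

step_arm:
  rows:
    - [[-35,-32,-4],0]
    - [[-70,-65,-8],0]
    - [[-105,-97,-12],-3]
    - [[-140,-130,-16],-6]
    - [[-175,-162,-20],-9]
    - [[-210,-195,-24],-12]
    - [[-245,-227,-28],-15]
    - [[-280,-260,-32],-18]
    - [[-315,-292,-36],-19.2]
    - [[-350,-325,-40],-19.2]
    - [[-385,-357,-44],-19.2]
    - [[-420,-390,-48],-19.2]

```text
time: 1.3
tool_pos: [464.4, 70.1, 290.3]
tcp_rot: [180.0, -0.0, -178.6]
ft_force: [0.8, 1.4, 0.5]
finger_gap: 85.6
grip_force: 0.0
```

Run:
```python
from h import *
print(rel((510,-10,290),181.5)); s=r.sense(); print(s['tool_pos'],s['tcp_rot'],s['time'])
```

```text
(array([-43.5, -81.2,   0.2]), np.float64(-0.05378370681279421))
[464.418972    70.08245468 290.2552119 ] [ 1.79989656e+02 -4.02101267e-03 -1.78553784e+02] 1.3
```

step_arm:
  rows:
    - [[-20,-40,0],0]
    - [[-42,-76,0],0]
    - [[-42,-76,0],0]
    - [[-42,-76,0],0]

```text
time: 1.7
tool_pos: [507.7, -3.7, 289.5]
tcp_rot: [180.0, -0.1, -178.7]
ft_force: [-0.6, 0.5, -0.3]
finger_gap: 85.7
grip_force: 0.0
```

Run:
```python
from h import *
s=r.sense(); C=cal("wrist"); im=snapshot("wrist"); cv2.imwrite("pics/w1.png",im)
print(s['tool_pos'],s['tcp_rot'],s['time'])
import pickle; pickle.dump(C,open("w1.pkl","wb"))
for nm,lo,hi,z in (("blue",(95,70,30),(125,255,255),38),("yel",(22,140,60),(32,255,255),16),("red",(172,120,40),(6,255,255),198),("black",(0,0,0),(180,255,30) ,50)):
    m,l,b=blobs(im,lo,hi,None,60)
    for i,a,c in sorted(b,key=lambda t:-t[1])[:5]:
        p=np.argwhere(l==i)[:,::-1]; ec=cv2.minAreaRect(cv2.convexHull(p.astype(np.int32)))[0]
        print(nm,a,c.round(1),p.min(0),p.max(0),np.round(ec,1),cast("w",c,z,C)[0].round(1),cast("w",ec,z,C)[0].round(1))
```

```text
[507.74830121  -3.71291576 289.48882731] [ 1.79969993e+02 -1.01598989e-01 -1.78679268e+02] 1.7
blue 574 [297.4  23.9] [285  10] [309  38] [297.  24.] [326.5 -25.7  38. ] [326.6 -26.   38. ]
blue 565 [465.9  42.4] [453  29] [478  56] [465.5  42.5] [338.6 143.2  38. ] [338.7 142.8  38. ]
blue 301 [347.7 307.6] [338 299] [357 317] [347.5 308. ] [636.8  40.6  38. ] [637.3  40.4  38. ]
yel 3499 [354.7 302.4] [309 267] [394 338] [352.6 302.7] [640.6  52.2  16. ] [641.   49.4  16. ]
yel 2871 [153.6 295.7] [108 275] [196 345] [153.  310.7] [ 637.  -212.8   16. ] [ 659.2 -216.3   16. ]
yel 485 [124.3 454.9] [107 447] [143 462] [125.  454.5] [ 910.8 -289.8   16. ] [ 909.9 -288.6   16. ]
yel 415 [297.9  25.8] [281   5] [314  44] [297.5  24.5] [322.  -26.2  16. ] [320.9 -26.6  16. ]
red 1865 [225.1 398.3] [197 375] [249 427] [227.1 397.4] [635.  -73.3 198. ] [634.  -71.7 198. ]
red 1732 [485.1 237.1] [461 209] [507 260] [484.  234.5] [495.7 112.1 198. ] [493.9 111.1 198. ]
red 221 [254.4 303.4] [224 280] [284 334] [254.2 306.3] [549.9 -47.5 198. ] [552.2 -47.7 198. ]
red 77 [450.3 313.8] [441 309] [461 322] [451.8 314.5] [555.   96.7 198. ] [555.5  97.8 198. ]
black 56550 [312.9 422.5] [  0 303] [639 479] [319.5 391. ] [8.067e+02 7.000e-01 5.000e+01] [754.2   8.2  50. ]
black 1104 [ 26.4 212.3] [  0 173] [ 48 258] [ 27.8 215.3] [ 520.7 -325.5   50. ] [ 524.  -324.6   50. ]
black 272 [348.7 218.1] [343 206] [359 237] [350.7 221.6] [518.6  34.3  50. ] [522.6  36.8  50. ]
black 201 [248.7 319. ] [237 312] [259 330] [248.4 320.6] [648.9 -82.1  50. ] [651.  -82.5  50. ]
black 120 [  7.6 232.4] [  0 209] [ 21 258] [  7.9 234.7] [ 544.5 -352.1   50. ] [ 547.2 -352.4   50. ]
```

View pics/w1.png

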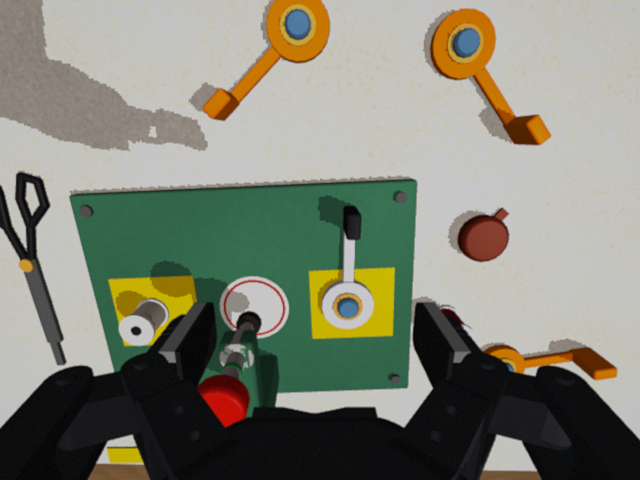

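The wrist view (world x runs down, y to the right) shows the pan's button at (348,308), its grip near (350,220), the ring at (254,307) and the foot at (248,320). It agrees with the top camera. I'll go above the grip and check once from close up.

step_arm:
  rows:
    - [[-8,20,25],-0.6]
    - [[-15,41,60],-0.6]
    - [[-15,41,105],-0.6]
    - [[-15,41,145],-0.6]
    - [[-15,41,170],-0.6]
    - [[-15,41,170],-0.6]
    - [[-15,41,170],-0.6]

```text
time: 2.45
tool_pos: [521.5, 39.4, 120.9]
tcp_rot: [180.0, -0.0, -177.9]
ft_force: [0.7, -1.0, 0.8]
finger_gap: 85.8
grip_force: 0.0
```

Run:
```python
from h import *
import pickle
C=pickle.load(open("w1.pkl","rb")); im=cv2.imread("pics/w1.png")
m,l,b=blobs(im,(172,120,40),(6,255,255),(215,270,295,345),1)
p=np.argwhere(m>0)[:,::-1]; e=cv2.fitEllipse(p[p[:,0]<290].astype(np.float32)); print("ring ellipse",e,cast("w",e[0],16,C))
W=cast("w",p,16,C)[:,:2]; A=np.c_[2*W,np.ones(len(W))]; q=np.linalg.lstsq(A,(W**2).sum(1),rcond=None)[0]; print("circle",q[:2],np.sqrt(q[2]+q[0]**2+q[1]**2))
s=r.sense(); C=cal("wrist"); im=snapshot("wrist"); cv2.imwrite("pics/w2.png",im); pickle.dump(C,open("w2.pkl","wb"))
print(s['tool_pos'],s['tcp_rot'],s['time'])
m,l,b=blobs(im,(95,70,30),(125,255,255),None,60); print([(a,c.round(1),cast("w",c,38,C)[0].round(1)) for i,a,c in b])
print("expected grip top px",proj("w",[[522,37.5,66]],C), "TCP axis",proj("w",[[*s['tool_pos'][:2],66]],C))
```

```text
ring ellipse ((253.8340606689453, 307.22412109375), (53.10237121582031, 59.62677001953125), 102.18768310546875) [[650.79510787 -81.57719873  16.        ]]
circle [651.78945119 -81.54497157] 39.46473857316021
[521.53486897  39.43441761 120.94069038] [ 1.79991097e+02 -1.80188632e-02 -1.77865353e+02] 2.45
[(np.int32(823), array([312.3, 392.8]), array([634.6,  41.1,  38. ]))]
expected grip top px [[312.91121838 270.08629644]] TCP axis [[316.21356725 269.46990261]]
```

View pics/w2.png

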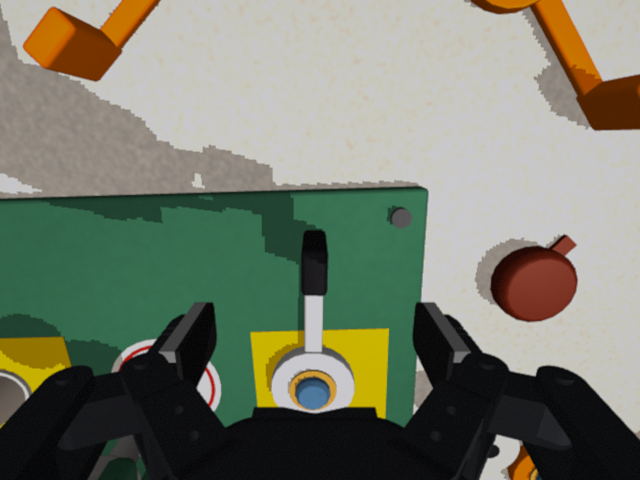

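The close wrist view shows the grip centred near column 314, rows 244–294, within about 1 mm of plan. The button is at (312,393). Now I'll descend and pinch.

step_arm:
  rows:
    - [[0,-1,25],0]
    - [[0,-1,50],0]
    - [[0,-1,70],0]
    - [[0,-1,79],0]
    - [[0,-1,79],0]

```text
time: 3.0
tool_pos: [522.2, 37.6, 41.8]
tcp_rot: [180.0, 0.0, -177.9]
ft_force: [-1.3, -0.8, -0.5]
finger_gap: 85.5
grip_force: 0.0
```

step_arm:
  rows:
    - [[0,0,0],0]
    - [[0,0,0],0]
    - [[0,0,0],0]
    - [[0,0,0],0]
    - [[0,0,0],0]
    - [[0,0,0],0]
    - [[0,0,0],0]
    - [[0,0,0],0]
  fingers: 0
  squeeze: 25

```text
time: 3.8
tool_pos: [522.3, 37.5, 41.8]
tcp_rot: [180.0, 0.0, -177.9]
ft_force: [-1.6, 1.2, 5.9]
finger_gap: 15.5
grip_force: 28.1
```

Run:
```python
from h import *
import pickle
s=r.sense(); C=cal("wrist"); im=snapshot("wrist"); cv2.imwrite("pics/w3.png",im); t=snapshot("top"); cv2.imwrite("pics/t3.png",t)
print(s['tool_pos'],s['tcp_rot'],s['time'],s['finger_gap'],s['grip_force'],s['ft_force'])
m,l,b=blobs(im,(95,70,30),(125,255,255),None,60); print([(a,c.round(1),cast("w",c,38,C)[0].round(1)) for i,a,c in b])
m,l,b=blobs(t,(95,70,30),(125,255,255),(260,115,470,275),20); print([(a,c.round(1),cast("top",c,38)[0].round(1)) for i,a,c in b])
```

```text
[522.25153272  37.51698001  41.83467355] [ 1.79994755e+02  3.62059031e-02 -1.77945001e+02] 3.8 15.46249359346221 28.060454428195953 [-1.61848494  1.18740047  5.92080458]
[]
[]
```

step_arm:
  rows:
    - [[0,-4,0],0]
    - [[-1,-12,0],0]
    - [[-1.5,-23,0],0]
    - [[-2,-35,0],0]
    - [[-3,-47,0],0]
    - [[-4,-59,0],0]
    - [[-5,-71,0],0]
    - [[-5.5,-83,0],0]
    - [[-6,-95,0],0]
    - [[-7,-107,0],0]
    - [[-8,-117,0],0]
    - [[-8,-124,0],0]

```text
time: 5.1
tool_pos: [534.9, -86.4, 41.8]
tcp_rot: [180.0, 0.1, -178.0]
ft_force: [-0.3, 5.9, 6.3]
finger_gap: 16.1
grip_force: 28.6
```

step_arm:
  rows:
    - [[0,0,0],0]
    - [[0,0,0],0]

```text
time: 5.3
tool_pos: [534.9, -87.3, 41.8]
tcp_rot: [-179.9, 0.1, -178.0]
ft_force: [0.1, -4.6, 5.2]
finger_gap: 15.9
grip_force: 27.9
```

Run:
```python
from h import *
s=r.sense(); print(s['tool_pos'],s['tcp_rot'],s['time'],s['finger_gap'],s['grip_force'],s['ft_force'])
ims=[snapshot(n) for n in ("scene","top","wrist")]
for n,i in zip("stw",ims): cv2.imwrite(f"pics/{n}4.png",i)
a=cv2.resize(ims[0][210:330,170:330],None,fx=2.5,fy=2.5,interpolation=cv2.INTER_CUBIC)
b=np.clip(cv2.resize(ims[1][140:260,290:450],None,fx=2.5,fy=2.5,interpolation=cv2.INTER_CUBIC)*2.,0,255).astype('uint8')
w=cv2.resize(ims[2],(400,300))
cv2.imwrite("pics/m4.png",np.vstack([np.hstack([a,b]),np.hstack([w,np.zeros_like(w)])]))
```

```text
[534.9011719  -87.25012034  41.81436523] [-1.79904186e+02  6.78821834e-02 -1.77980518e+02] 5.3 15.899206269392643 27.948504388332367 [ 0.10730685 -4.58089387  5.15033865]
```

View pics/m4.png

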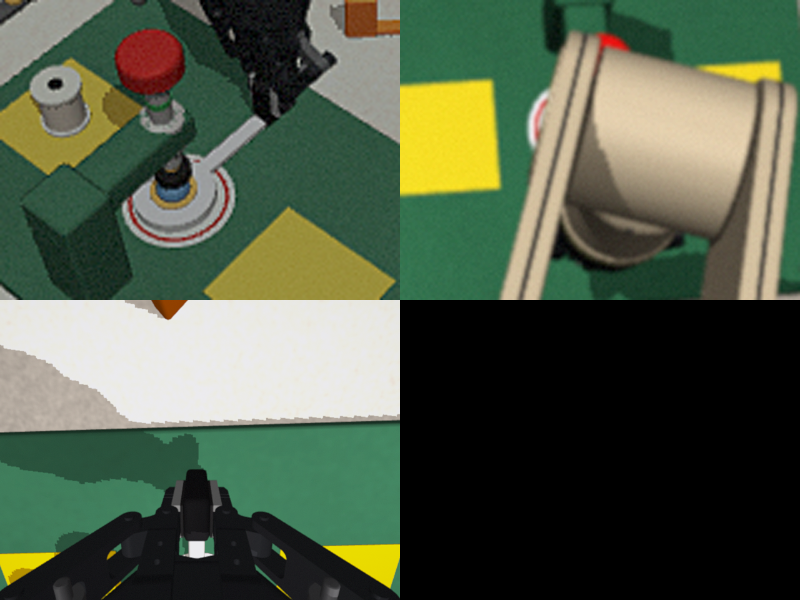

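In the scene crop the pan sits inside the red ring under the foot and looks well centred. I'll release it, back up and measure properly.

step_arm:
  rows:
    - [[0,0,0],0]
    - [[0,0,0],0]
    - [[0,0,0],0]
    - [[0,0,0],0]
    - [[0,0,0],0]
    - [[0,0,0],0]
  fingers: 1

```text
time: 6.05
tool_pos: [534.3, -86.1, 41.2]
tcp_rot: [180.0, -0.0, -177.9]
ft_force: [-0.4, -0.5, 0.9]
finger_gap: 85.3
grip_force: 0.0
```

step_arm:
  rows:
    - [[0,0,-15],0]
    - [[0,0,-45],0]
    - [[0,0,-85],0]
    - [[10,5,-125],0]
    - [[25,10,-165],0]
    - [[40,15,-200],0]
    - [[40,15,-220],0]
    - [[40,15,-220],0]
    - [[40,15,-220],0]
    - [[40,15,-220],0]

```text
time: 7.05
tool_pos: [493.3, -72.5, 260.1]
tcp_rot: [180.0, -0.1, -178.0]
ft_force: [-0.1, 0.3, 0.6]
finger_gap: 85.5
grip_force: 0.0
```

Run:
```python
from h import *
import pickle
s=r.sense(); print(s['tool_pos'],s['tcp_rot'],s['time'],s['ft_force'])
def circ(W):
    A=np.c_[2*W,np.ones(len(W))]; k=np.ones(len(W),bool)
    for _ in range(4):
        q=np.linalg.lstsq(A[k],(W[k]**2).sum(1),rcond=None)[0]; R_=np.sqrt(q[2]+q[0]**2+q[1]**2)
        d=abs(np.hypot(*(W-q[:2]).T)-R_); k=d<max(1.5,2*np.median(d))
    return q[:2].round(1),R_.round(1),k.sum()
crops=[]
for n in ("wrist","scene","top"):
    C=cal(n); im=snapshot(n); cv2.imwrite(f"pics/{n}5.png",im)
    o=proj("",[[650,-82,16]],C)[0].astype(int); h={'wrist':70,'scene':35,'top':30}[n]
    bx=(o[0]-h,o[1]-h,o[0]+h,o[1]+h)
    m,l,b=blobs(im,(170,90,40),(8,255,255),bx,1); p=np.argwhere(m>0)[:,::-1]
    W=cast("",p,16,C)[:,:2]; rr=np.hypot(*(W-[650,-82]).T); W=W[(rr>32)&(rr<48)]
    print(n,"ring",circ(W))
    m,l,b=blobs(im,(95,70,30),(125,255,255),bx,10)
    print("  blue",[(a,cast("",c,36,C)[0][:2].round(1)) for i,a,c in b])
    x0,y0,x1,y1=bx; crops.append(cv2.resize(im[y0:y1,x0:x1],(260,260),interpolation=cv2.INTER_CUBIC))
crops[2]=np.clip(crops[2]*2.,0,255).astype('uint8')
cv2.imwrite("pics/m5.png",np.hstack(crops))
```

```text
[493.25044284 -72.53824972 260.11305059] [ 1.79969528e+02 -1.08864937e-01 -1.77953821e+02] 7.05 [-0.08522824  0.2755784   0.57342142]
wrist ring (array([651.9, -81.4]), np.float64(39.5), np.int64(236))
  blue [(np.int32(161), array([644.4, -84.9]))]
scene ring (array([650.7, -78.8]), np.float64(39.4), np.int64(91))
  blue [(np.int32(68), array([656.9, -74.6]))]
top ring (array([0., 0.]), np.float64(0.0), np.int64(0))
  blue []
  return _methods._mean(a, axis=axis, dtype=dtype,
  ret = ret.dtype.type(ret / rcount)
```

View pics/m5.png

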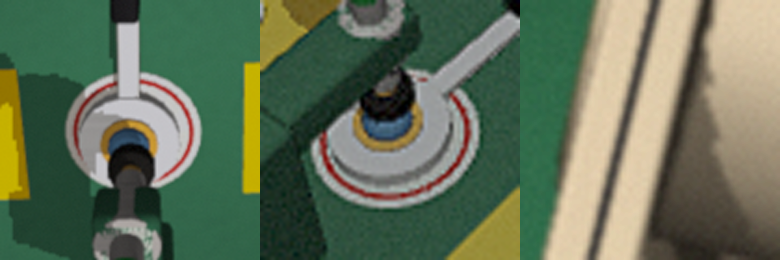

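```bash
cat > disc.py <<'E'
from h import *
from scipy.optimize import least_squares
def fit(W,r0,g,band):
    d=np.hypot(*(W-g).T); W=W[abs(d-r0)<band]
    f=lambda q: np.hypot(*(W-q).T)-r0
    best=max(((np.sum(abs(f(np.array([g[0]+a,g[1]+b])))<.8),a,b) for a in np.arange(-7,7.1,.5) for b in np.arange(-7,7.1,.5)))
    q=np.array([g[0]+best[1],g[1]+best[2]]); k=abs(f(q))<1.2; Wk=W[k]
    s=least_squares(lambda q:np.hypot(*(Wk-q).T)-r0,q,loss='soft_l1',f_scale=.4); return s.x.round(2),best[0],len(W)
def measure(tag,names=("wrist","scene"),g=(650.,-82.)):
    for n in names:
        C=cal(n); im=cv2.imread(f"pics/{n}{tag}.png"); 
        e=cv2.Canny(cv2.cvtColor(im,cv2.COLOR_BGR2GRAY),40,100); p=np.argwhere(e>0)[:,::-1]
        hsv=cv2.cvtColor(im,cv2.COLOR_BGR2HSV)
        red=blobs(im,(170,90,40),(8,255,255),None,1)[0]; pr=np.argwhere(red>0)[:,::-1]
        gold=blobs(im,(10,90,60),(24,255,255),None,1)[0]; pg=np.argwhere(gold>0)[:,::-1]
        print(n,"ring",fit(cast("",pr,16,C)[:,:2],39.5,g,7),"disc top",fit(cast("",p,28,C)[:,:2],34,g,8))
        Wg=cast("",pg,28,C)[:,:2]; Wg=Wg[np.hypot(*(Wg-g).T)<26]
        if len(Wg)>10: print("   gold n",len(Wg),"y range",np.percentile(Wg[:,1],[1,99]).round(1),"x",np.percentile(Wg[:,0],[1,99]).round(1))
        # outer white disc under ring
E
python3 -c "
from disc import *
measure('5')"
```

```text
wrist ring (array([651.85, -81.43]), np.int64(156), 237) disc top (array([652.13, -83.  ]), np.int64(94), 501)
   gold n 240 y range [-102.3  -65.5] x [634.9 671. ]
scene ring (array([650.48, -79.51]), np.int64(58), 94) disc top (array([653.6 , -81.61]), np.int64(35), 179)
   gold n 87 y range [-99.7 -63.3] x [633.6 669.2]
```

Relative to the ring, the pan is off by about (+1, −2) mm in both views. I'll re-grip and nudge it.

step_arm:
  rows:
    - [[-15,-6,30],0]
    - [[-40,-15,70],0]
    - [[-40,-15,115],0]
    - [[-40,-15,160],0]
    - [[-40,-15,195],0]
    - [[-40,-15,215],0]
    - [[-40,-15,220],0]
    - [[-40,-15,220],0]

```text
time: 8.0
tool_pos: [533.4, -86.0, 40.2]
tcp_rot: [180.0, -0.2, -178.0]
ft_force: [-0.2, -0.1, -0.8]
finger_gap: 85.2
grip_force: 0.0
```

step_arm:
  rows:
    - [[0,0,0],0]
    - [[0,0,0],0]
    - [[0,0,0],0]
    - [[0,0,0],0]
    - [[0,0,0],0]
    - [[0,0,0],0]
    - [[0,0,0],0]
    - [[0.5,1,0],0]
    - [[1,2,0],0]
    - [[1,2,0],0]
    - [[1,2,0],0]
  fingers: 0
  squeeze: 25

```text
time: 9.1
tool_pos: [534.1, -84.7, 42.0]
tcp_rot: [-180.0, 0.1, -178.0]
ft_force: [1.6, -3.7, 5.9]
finger_gap: 15.4
grip_force: 29.1
```

step_arm:
  rows:
    - [[0,0,0],0]
    - [[0,0,0],0]
    - [[0,0,0],0]
    - [[0,0,0],0]
    - [[0,0,0],0]
    - [[0,0,0],0]
  fingers: 1

```text
time: 9.7
tool_pos: [533.2, -84.1, 41.2]
tcp_rot: [180.0, -0.0, -177.9]
ft_force: [-0.2, -1.7, -0.2]
finger_gap: 85.4
grip_force: 0.0
```

step_arm:
  rows:
    - [[0,0,-15],0]
    - [[0,0,-45],0]
    - [[0,0,-85],0]
    - [[10,5,-125],0]
    - [[25,10,-165],0]
    - [[40,15,-200],0]
    - [[40,15,-220],0]
    - [[40,15,-220],0]
    - [[40,15,-220],0]
    - [[40,15,-220],0]

```text
time: 10.7
tool_pos: [492.2, -70.6, 260.1]
tcp_rot: [180.0, -0.1, -178.0]
ft_force: [-0.3, -0.1, -0.2]
finger_gap: 85.3
grip_force: 0.0
```

Run:
```python
from disc import *
s=r.sense(); print(s['tool_pos'],s['tcp_rot'],s['time'],s['ft_force'])
for n in ("wrist","scene"): cv2.imwrite(f"pics/{n}6.png",snapshot(n))
measure('6')
for n,im in (("wrist",cv2.imread("pics/wrist6.png")),("scene",cv2.imread("pics/scene6.png"))):
    m,l,b=blobs(im,(172,130,60),(6,255,255),None,300)
    for i,a,c in b:
        p=np.argwhere(l==i)[:,::-1]; ec=cv2.minAreaRect(cv2.convexHull(p.astype(np.int32)))
        print(n,"red",a,np.round(ec[0],1),np.round(ec[1],0),"z198",cast(n,ec[0],198)[0].round(1),"z185",cast(n,ec[0],185)[0].round(1))
```

```text
[492.16638288 -70.56053717 260.09095437] [ 1.79968284e+02 -1.11900569e-01 -1.77952347e+02] 10.7 [-0.32951831 -0.14727421 -0.24393605]
wrist ring (array([651.1 , -81.43]), np.int64(163), 260) disc top (array([650.76, -80.56]), np.int64(96), 503)
   gold n 240 y range [-100.3  -63.9] x [633.7 670.5]
scene ring (array([650.44, -79.5 ]), np.int64(57), 96) disc top (array([651.47, -78.52]), np.int64(35), 166)
   gold n 88 y range [-98.5 -61.8] x [633.5 669.2]
wrist red 1722 [553.6 261.3] [41. 58.] z198 [484.1  73.6 198. ] z185 [488.5  83.6 185. ]
scene red 574 [229.5 234.5] [25. 27.] z198 [657.5 -68.7 198. ] z185 [651.2 -78.8 185. ]
scene red 515 [386.8 344.1] [32. 27.] z198 [643.3 256.  198. ] z185 [636.7 253.1 185. ]
```

The pan is now within about 1 mm of the ring centre by both cameras. Next I'll shut the fingers and go above the knob.

step_arm:
  rows:
    - [[-20,-2,0],0]
    - [[-55,-6,0],0]
    - [[-95,-10,0],0]
    - [[-130,-14,0],0]
    - [[-150,-16.5,0],0]
    - [[-158,-16.5,0],0]
    - [[-158,-16.5,10],0]
    - [[-158,-16.5,25],0]
    - [[-158,-16.5,38],0]
    - [[-158,-16.5,44],0]
    - [[-158,-16.5,44],0]
    - [[-158,-16.5,44],0]
  fingers: 0

```text
time: 12.0
tool_pos: [651.0, -81.6, 217.6]
tcp_rot: [-180.0, 0.0, -178.0]
ft_force: [0.6, -0.7, 0.7]
finger_gap: -0.4
grip_force: 0.0
```

Run:
```python
from h import *
s=r.sense(); print(s['tool_pos'],s['tcp_rot'],s['time'],s['ft_force'],s['finger_gap'])
a=snapshot("scene"); t=snapshot("wrist"); cv2.imwrite("pics/scene7.png",a)
a=cv2.resize(a[170:330,150:330],None,fx=2.5,fy=2.5,interpolation=cv2.INTER_CUBIC)
cv2.imwrite("pics/m7.png",np.hstack([a,cv2.resize(t,None,fx=.53,fy=400/480)]))
```

```text
[651.02956794 -81.55947755 217.55013115] [-1.79996381e+02  1.06365615e-02 -1.77956106e+02] 12.0 [ 0.64058026 -0.71541583  0.6717942 ] -0.3909749616372489
```

View pics/m7.png

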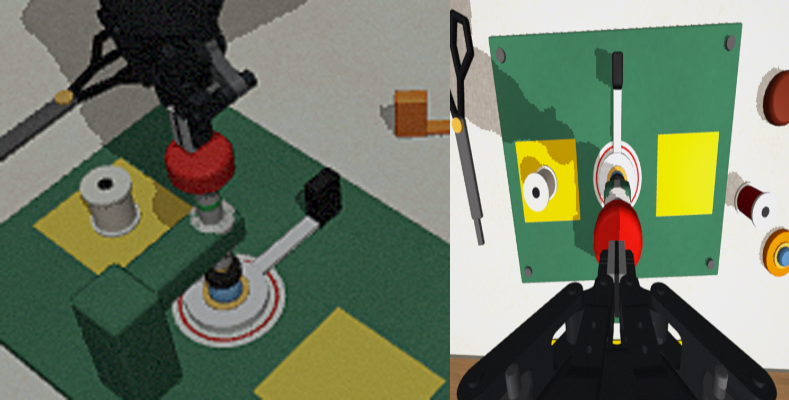

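The shut fingertips stand centred just above the red knob, in both the scene crop (200,150) and the wrist view. I'll approach in small steps to find the contact.

step_arm:
  rows:
    - [[0,0,3],0]
    - [[0,0,6],0]
    - [[0,0,6],0]

```text
time: 12.4
tool_pos: [651.0, -81.5, 210.7]
tcp_rot: [180.0, -0.0, -177.9]
ft_force: [0.0, -0.1, -0.0]
finger_gap: -0.3
grip_force: 0.0
```

step_arm:
  rows:
    - [[0,0,1],0]
    - [[0,0,2],0]
    - [[0,0,2],0]

```text
time: 12.7
tool_pos: [651.3, -81.5, 209.3]
tcp_rot: [-180.0, 0.0, -177.9]
ft_force: [0.5, -0.1, 0.9]
finger_gap: 0.1
grip_force: 0.0
```

step_arm:
  rows:
    - [[0,0,1],0]
    - [[0,0,2],0]
    - [[0,0,2],0]

```text
time: 13.0
tool_pos: [651.4, -81.5, 207.5]
tcp_rot: [-180.0, 0.0, -177.9]
ft_force: [-0.0, -0.1, 2.9]
finger_gap: -0.1
grip_force: 1.4
```

step_arm:
  rows:
    - [[0,0,1],0]
    - [[0,0,2],0]
    - [[0,0,2],0]

```text
time: 13.3
tool_pos: [651.4, -81.5, 205.3]
tcp_rot: [-180.0, 0.0, -178.0]
ft_force: [-0.0, -0.5, 4.0]
finger_gap: -0.2
grip_force: 1.6
```

step_arm:
  rows:
    - [[0,0,2],0]
    - [[0,0,4],0]
    - [[0,0,6],0]
    - [[0,0,8],0]
    - [[0,0,8],0]

```text
time: 13.8
tool_pos: [651.4, -81.5, 197.3]
tcp_rot: [-180.0, 0.0, -178.0]
ft_force: [-1.0, -0.1, 6.3]
finger_gap: -0.1
grip_force: 2.6
```

step_arm:
  rows:
    - [[0,0,1],0]
    - [[0,0,2],0]
    - [[0,0,2],0]

```text
time: 14.1
tool_pos: [651.4, -81.6, 196.0]
tcp_rot: [-180.0, 0.0, -178.0]
ft_force: [-2.8, 1.1, 8.8]
finger_gap: 0.1
grip_force: 4.3
```

step_arm:
  rows:
    - [[0,0,1],0]
    - [[0,0,2],0]
    - [[0,0,3],0]
    - [[0,0,4],0]
    - [[0,0,4],0]

```text
time: 14.6
tool_pos: [651.4, -81.5, 192.4]
tcp_rot: [-180.0, 0.0, -177.9]
ft_force: [-4.4, 1.3, 11.3]
finger_gap: -0.3
grip_force: 5.6
```

step_arm:
  rows:
    - [[0,0,1],0]
    - [[0,0,2],0]
    - [[0,0,2],0]
    - [[0,0,2],0]

```text
time: 15.0
tool_pos: [651.4, -81.6, 190.8]
tcp_rot: [-180.0, 0.1, -177.9]
ft_force: [-5.2, 1.0, 12.3]
finger_gap: -0.2
grip_force: 6.2
```

Run:
```python
from h import *
for k in range(3):
    s=r.sense(); print(s['tool_pos'].round(2),s['time'],s['ft_force'].round(2))
    a=snapshot("scene")
cv2.imwrite("pics/scene8.png",a)
cv2.imwrite("pics/m8.png",cv2.resize(a[190:340,170:330],None,fx=4,fy=4,interpolation=cv2.INTER_CUBIC))
for f in ("scene7","scene8"):
    im=cv2.imread(f"pics/{f}.png"); m,l,b=blobs(im,(172,130,60),(6,255,255),(190,200,270,290),100)
    for i,A,c in b:
        p=np.argwhere(l==i); print(f,A,c.round(1),p.min(0),p.max(0))
print("px for 20mm", proj("scene",[[650.5,-80,170],[650.5,-80,150]]))
```

```text
[651.44 -81.57 190.83] 15.0 [-5.23  1.01 12.34]
[651.44 -81.58 190.85] 15.05 [-5.56  0.83 12.37]
[651.41 -81.55 190.83] 15.1 [-5.33  1.2  13.09]
scene7 487 [229.9 235.9] [223 216] [247 243]
scene8 418 [231.6 243.3] [230 218] [253 244]
px for 20mm [[230.50428795 239.50135471]
 [231.99153872 246.68634973]]
```

View pics/m8.png

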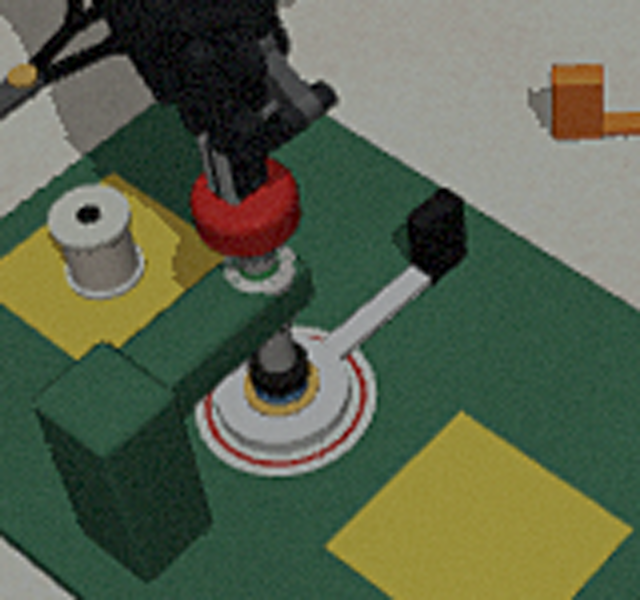

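The foot is on the button and the knob is close to the collar. Contact was at about TCP z 209 and the cushion kink at about 197, so travel is about 18 mm. I'll go 2 mm more.

step_arm:
  rows:
    - [[0,0,1],0]
    - [[0,0,2],0]
    - [[0,0,2],0]
    - [[0,0,2],0]
    - [[0,0,2],0]

```text
time: 15.65
tool_pos: [651.5, -81.6, 189.1]
tcp_rot: [-180.0, 0.1, -178.0]
ft_force: [-7.1, 0.7, 14.4]
finger_gap: -0.1
grip_force: 6.9
```

Run:
```python
from h import *
import numpy as np
A=[]
for k in range(6):
    A.append(snapshot("scene").astype(float)); s=r.sense(); print(s['tool_pos'].round(2),s['time'],s['ft_force'].round(2))
a=np.mean(A,0).astype('uint8'); cv2.imwrite("pics/scene9.png",a)
cv2.imwrite("pics/m9.png",cv2.resize(a[225:315,195:275],None,fx=6.5,fy=6.5,interpolation=cv2.INTER_CUBIC))
print("collar top, band mid px",proj("scene",[[650.5,-80,125],[650.5,-80,150]]))
```

```text
[651.44 -81.56 189.11] 15.7 [-6.76  1.22 13.31]
[651.43 -81.53 189.08] 15.75 [-5.54  1.17 13.15]
[651.42 -81.56 189.07] 15.8 [-5.95  0.46 13.77]
[651.43 -81.58 189.1 ] 15.85 [-5.31 -0.41 13.65]
[651.44 -81.59 189.1 ] 15.9 [-5.87  0.37 13.3 ]
[651.45 -81.56 189.1 ] 15.95 [-5.68  1.24 14.8 ]
collar top, band mid px [[233.77515517 255.30310457]
 [231.99153872 246.68634973]]
```

View pics/m9.png

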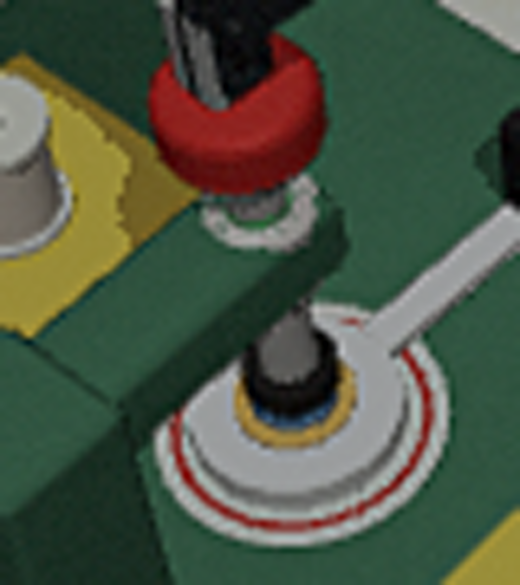

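The crop shows a sliver of the green band right at the collar top (260,220) and the foot on the button. The pan is centred in the ring, the force is about 13.6 N and travel is about 20 mm. I'll hand it in while holding.

```bash
python3 -c "
from bench import r
print(r.hand_in())"
```

```text
the job is handed in; nothing more can be done
None
```

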